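Line up the culture dishes by shade on the reading strip

TASK

Line up the four culture dishes with red filling on the four ringed marks of the white reading strip, in order of shade: the palest on the mark next to the blue end block, then darker step by step, the darkest at the far end. Set each one flat, right way up and centred on its mark, keep them level while carrying, and leave the green dish where it is.

Things in the scene. Friction and masses are not known exactly. Their poses are not given: they have to be found in the camera images.
- dish_pale: Closed round culture dish with red-family filling, of four the palest: pale pink (pale specks on top do not count). Rigid disc 56 mm in diameter, 16 mm high, 20 to 45 g, flat on the table at the start, in any of five places on the near side or to the sides of the strip, 30 mm or more free all round; origin at the centre of its underside, z up.
- dish_light: Closed round culture dish with red-family filling, of four the second palest: salmon pink (pale specks on top do not count). Rigid disc 56 mm in diameter, 16 mm high, 20 to 45 g, flat on the table at the start, in any of five places on the near side or to the sides of the strip, 30 mm or more free all round; origin at the centre of its underside, z up.
- dish_mid: Closed round culture dish with red-family filling, of four the second darkest: full red (pale specks on top do not count). Rigid disc 56 mm in diameter, 16 mm high, 20 to 45 g, flat on the table at the start, in any of five places on the near side or to the sides of the strip, 30 mm or more free all round; origin at the centre of its underside, z up.
- dish_dark: Closed round culture dish with red-family filling, of four the darkest: very dark maroon (pale specks on top do not count). Rigid disc 56 mm in diameter, 16 mm high, 20 to 45 g, flat on the table at the start, in any of five places on the near side or to the sides of the strip, 30 mm or more free all round; origin at the centre of its underside, z up.
- mark_a: One of four like flat marks (black ring 66 mm across, black centre dot) on the white reading strip; origin at its centre on the strip's top, 8 mm above the table. The fixed strip, 376 x 96 x 8 mm, lies across the robot's front, turned up to 0.2 rad. The marks stand in a straight row along its middle, 78 mm apart; which letter is where in the row changes.
- mark_b: One of four like flat marks (black ring 66 mm across, black centre dot) on the white reading strip; origin at its centre on the strip's top, 8 mm above the table. The fixed strip, 376 x 96 x 8 mm, lies across the robot's front, turned up to 0.2 rad. The marks stand in a straight row along its middle, 78 mm apart; which letter is where in the row changes.
- mark_c: One of four like flat marks (black ring 66 mm across, black centre dot) on the white reading strip; origin at its centre on the strip's top, 8 mm above the table. The fixed strip, 376 x 96 x 8 mm, lies across the robot's front, turned up to 0.2 rad. The marks stand in a straight row along its middle, 78 mm apart; which letter is where in the row changes.
- mark_d: One of four like flat marks (black ring 66 mm across, black centre dot) on the white reading strip; origin at its centre on the strip's top, 8 mm above the table. The fixed strip, 376 x 96 x 8 mm, lies across the robot's front, turned up to 0.2 rad. The marks stand in a straight row along its middle, 78 mm apart; which letter is where in the row changes.
- blue_block: Blue round block fixed on one end of the strip, in line with the marks: 26 mm in diameter, 20 mm high, its top 28 mm above the table; origin at the centre of its underside. The nearest mark's centre is 51 mm away, the others 129, 207 and 285 mm. A like block in grey (not listed) stands at the other end; which end is blue changes.
- dish_green: A fifth dish of the same size and mass but with green filling, among the red ones on the table; origin at the centre of its underside. It is not part of the row and stays where it is.

How it is judged (in metres and radians):
At the end, for the whole second after the job is handed in: The four red dishes lie flat (0.1 rad) on the strip, each centre within 12 mm of a mark's, underside within 4 mm of its top, in shade order from the palest by the blue block to the darkest farthest off, released and at rest; the green dish is within 15 mm of its start (((horizontal distance between dish_pale and mark_a below 0.012 m and z of dish_pale in the frame of mark_a between -0.004 and 0.004 m) or (horizontal distance between dish_pale and mark_b below 0.012 m and z of dish_pale in the frame of mark_b between -0.004 and 0.004 m) or (horizontal distance between dish_pale and mark_c below 0.012 m and z of dish_pale in the frame of mark_c between -0.004 and 0.004 m) or (horizontal distance between dish_pale and mark_d below 0.012 m and z of dish_pale in the frame of mark_d between -0.004 and 0.004 m)) and horizontal distance between dish_pale and blue_block between 0.026 and 0.076 m and angle between each of dish_pale, dish_light, dish_mid, dish_dark's own z axis and vertical below 0.1 rad and linear speed of each of dish_pale, dish_light, dish_mid, dish_dark below 0.02 m/s and contact force between each of dish_pale, dish_light, dish_mid, dish_dark and the fingers below 0.05 N and ((horizontal distance between dish_light and mark_a below 0.012 m and z of dish_light in the frame of mark_a between -0.004 and 0.004 m) or (horizontal distance between dish_light and mark_b below 0.012 m and z of dish_light in the frame of mark_b between -0.004 and 0.004 m) or (horizontal distance between dish_light and mark_c below 0.012 m and z of dish_light in the frame of mark_c between -0.004 and 0.004 m) or (horizontal distance between dish_light and mark_d below 0.012 m and z of dish_light in the frame of mark_d between -0.004 and 0.004 m)) and horizontal distance between dish_light and blue_block between 0.104 and 0.154 m and ((horizontal distance between dish_mid and mark_a below 0.012 m and z of dish_mid in the frame of mark_a between -0.004 and 0.004 m) or (horizontal distance between dish_mid and mark_b below 0.012 m and z of dish_mid in the frame of mark_b between -0.004 and 0.004 m) or (horizontal distance between dish_mid and mark_c below 0.012 m and z of dish_mid in the frame of mark_c between -0.004 and 0.004 m) or (horizontal distance between dish_mid and mark_d below 0.012 m and z of dish_mid in the frame of mark_d between -0.004 and 0.004 m)) and horizontal distance between dish_mid and blue_block between 0.182 and 0.232 m and ((horizontal distance between dish_dark and mark_a below 0.012 m and z of dish_dark in the frame of mark_a between -0.004 and 0.004 m) or (horizontal distance between dish_dark and mark_b below 0.012 m and z of dish_dark in the frame of mark_b between -0.004 and 0.004 m) or (horizontal distance between dish_dark and mark_c below 0.012 m and z of dish_dark in the frame of mark_c between -0.004 and 0.004 m) or (horizontal distance between dish_dark and mark_d below 0.012 m and z of dish_dark in the frame of mark_d between -0.004 and 0.004 m)) and horizontal distance between dish_dark and blue_block between 0.26 and 0.31 m and distance of dish_green from where it was at the start of the episode below 0.015 m); the robot touches nothing.
It fails at once if a red dish is tipped by more than 0.7 rad (angle between any of dish_pale, dish_light, dish_mid, dish_dark's own z axis and vertical above 0.7 rad).
It fails at once if the green dish is moved by more than 15 mm (distance of dish_green from where it was at the start of the episode above 0.015 m).
It also fails if it takes over 90 s, if anything falls off the work surface, if the arm or the gripper's body presses on something with over 40 N, if the wrist force passes 120 N, or if a joint passes its speed limit or range.

ROBOT

A 6-joint arm with a two-finger parallel gripper is mounted at the origin on the work surface. World frame = base frame: x ahead of the robot, y to its left, z up, the work surface at z = 0. Lengths are in m, angles in degrees, forces in N, time in s.
With the tool pointing down it reaches from about 0.3 to 0.75 m from the base axis. Payload 8.5 kg.
Tool frame: the origin (TCP) lies at the very end of the fingers, on their centre line; the grasp point (between the pads) lies 19 mm behind it (env.hold_point_z is the distance from the TCP to the grasp point, in m); z points along the fingers, y is the line along which they close (so a half turn about z gives the same grasp; the last joint's range is limited). The gripper opens to 85 mm and grips with 20 to 120 N. Pads are 22 mm wide; open, the fingers measure 114 mm over their backs; the gripper's body (76 mm by 85 mm) begins 54 mm behind the grasp point. The pads swing forward as they close: fully open they stand 13 mm farther back than shut.
Start: joints at [56.247, 21.807, 74.336, -0, 83.858, -12.336], TCP at [0.201, 0.512, 0.231] pointing down, gripper open.
Joint ranges: [-178.18, 178.18], [-50.72, 133.34], [12.68, 142.11], [-81.47, 261.47], [9.98, 163.14], [-165.26, 165.26]. Speed limits (degrees/s): [136.94, 136.94, 180, 180, 180, 180].

INTERFACE

Orientations are given as a 3x3 rotation matrix whose columns are the frame's x, y, z axes.
In Python, from rig import env, optics gives the robot as it stands.
- The arm moves only by the shell command python3 -m jog 'ROWS' [OPENING] [FORCE]. ROWS is JSON, a list of rows, each an object with "linear": the shift along the tool's x, y, z in units of 40 mm (1.0 is 40 mm), a list of three; "roll": the turn about the tool's z in units of 5 degrees (1.0 is 5 degrees). A call has 1 to 12 rows; each row shifts and turns the commanded pose from where the row before left it, along the tool's axes as they then stand; what a row does not reach is not made up. A row lasts 1/12 s, in which the tool goes at most 41.7 mm and 7.16 degrees, less where a joint would pass 70% of its speed; a pose out of reach is approached as far as the arm can. A call is refused whole if a number of a shift passes 1 or a number of a turn 1, either way. A call with a gripper value outside its range is refused whole. OPENING is the opening, from -1 (shut) to 1 (fully open), set as the call begins (- or left out, the last holds). The fingers move at their own pace and stop on an object; FORCE is the grip in N (left out, the last holds). Time passes only in rows, so rows that do not move let the fingers close. It gives the time, the measured TCP pose, the force, the opening and the grip force at its end, in the units of the state.
- env.observe(): the state, without advancing time (a new reading comes with each control period).
- optics.get_image(name): name is "scene" or "top" or "wrist"; returns the picture (384x512x3 uint8, red, green, blue); there is no depth.
- optics.calibration(name): a dict with "fov_y" (degrees; the focal length in pixels is half the picture's height over the tangent of half this angle, whatever the lens; pixels are square), "cx", "cy" (the principal point, pixels), "T" (4x4, takes a point from camera to world coordinates). Camera axes: x right, y down, z forward; pixel columns grow to the right and rows downward; lengths in m; the calibration is good to about 2 mm. A picture is of the moment at which its call begins: read the wrist's pose just before it. calibration takes no time and is no camera call; for the wrist camera it gives the pose at the moment of the call.
- env.close_job(): hands the job in; it is judged then, once.
The state is a dict: "time_s": time; "q": joint angles; "qvel": joint speeds; "joint_efforts": joint torques, N m; "position": TCP position; "tool_rot": TCP orientation; "ft_force": force on the tool from outside, world axes, zero at the start; "wrist_torque": the same for the moment, N m; "grip_width": finger opening in m; "gripper_force": force on a finger pad.
Only numpy, scipy, OpenCV 4.12 (cv2) and the standard library are available. Lean on these libraries where they do the work, as an engineer would, in place of code of your own. Each camera call takes 0.05 s, during which the arm holds its last target. There are 200 camera calls.

## Working session

There is one attempt and no reset: what is moved stays moved. The work goes in short steps, Python scripts to look and compute and a shell command to move; the robot and the scene stay as the last step left them, time stands still between calls to the robot, and variables do not carry over. Pictures are saved under pics/ and viewed, at most 14 in all, crops included, and the job is handed in when it is done.

```bash
mkdir -p pics; ls; python3 - <<'E'
from rig import env, optics
import cv2,numpy as np
for n in ("top","scene"):
    im=optics.get_image(n); cv2.imwrite(f"pics/{n}0.png",im[:,:,::-1])
    c=optics.calibration(n); print(n,c["fov_y"],c["cx"],c["cy"],np.round(c["T"],3).tolist(), {k:v for k,v in c.items() if k not in("T","fov_y","cx","cy")})
c=optics.calibration("wrist");print(c)
s=env.observe();print(s["time_s"],s["position"],s["tool_rot"],s["grip_width"],env.hold_point_z)
E
```

```text
pics
top 50.295249507881124 257.18720147365974 194.17190899008523 [[-0.013, -0.997, 0.076, 0.455], [-1.0, 0.012, -0.024, 0.004], [0.023, -0.076, -0.997, 1.19], [0.0, 0.0, 0.0, 1.0]] {}
scene 53.10199075133816 253.0672925851345 194.49784491827523 [[0.495, 0.491, -0.717, 1.22], [0.869, -0.296, 0.397, -0.386], [-0.017, -0.819, -0.573, 0.579], [0.0, 0.0, 0.0, 1.0]] {}
{'fov_y': 68.1732153766954, 'cx': 253.25727164557938, 'cy': 191.4117305909983, 'T': array([[ 0.36462476,  0.886543  ,  0.28476358,  0.12819774],
       [ 0.93115329, -0.34665307, -0.11307168,  0.54076042],
       [-0.00152874,  0.30638728, -0.95190572,  0.37237055],
       [ 0.        ,  0.        ,  0.        ,  1.        ]])}
0.1 [0.20069341 0.5118052  0.23077413] [[-9.30943391e-01  3.65162798e-01 -7.30871730e-04]
 [ 3.65163414e-01  9.30942819e-01 -1.07146480e-03]
 [ 2.89140704e-04 -1.26436069e-03 -9.99999159e-01]] 0.08530933319489305 0.0187
```

View pics/top0.png

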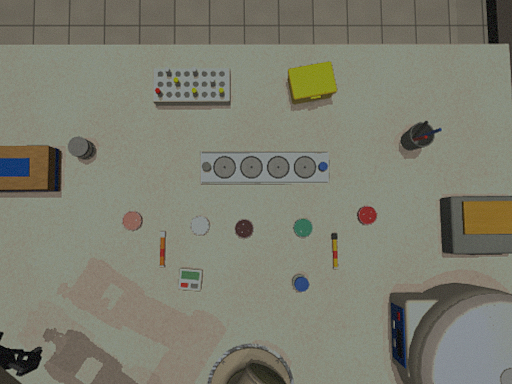

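View pics/scene0.png

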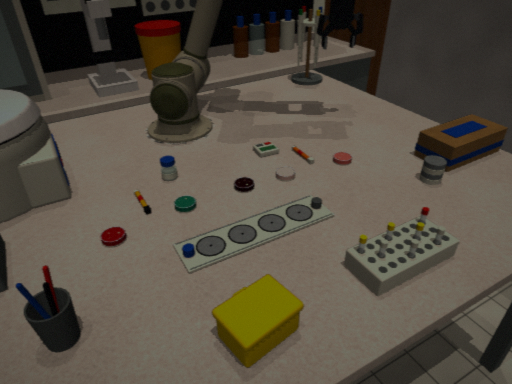

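The top view shows salmon (132,221), pale (200,226), maroon (244,228), green (302,228) and red (367,215). The marks are at columns 225, 251, 278 and 305 on row 167. Blue is at (322,167), the -y end. In the scene view, red is (113,236), green (185,203), maroon (244,184), pale (285,174) and salmon (342,158). I'll enlarge both for exact pixels.

```bash
python3 - <<'E'
import cv2
t=cv2.imread("pics/top0.png");s=cv2.imread("pics/scene0.png")
a=cv2.resize(t[145:245,115:385],None,fx=2.96,fy=2.96,interpolation=cv2.INTER_CUBIC)
cv2.imwrite("pics/topc.png",a)
b=cv2.resize(s[145:270,90:360],None,fx=2.96,fy=2.96,interpolation=cv2.INTER_CUBIC)
cv2.imwrite("pics/scc.png",b)
E
```

```text
(no output)
```

View pics/topc.png

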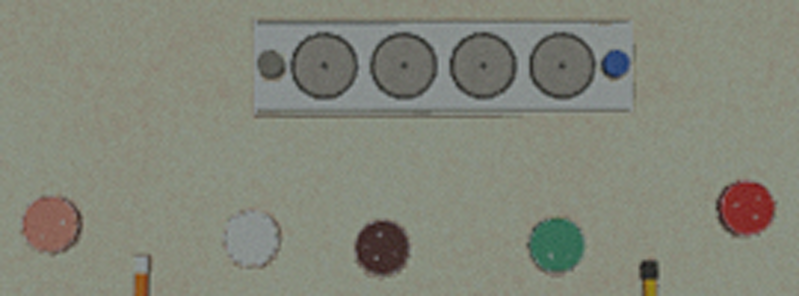

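View pics/scc.png

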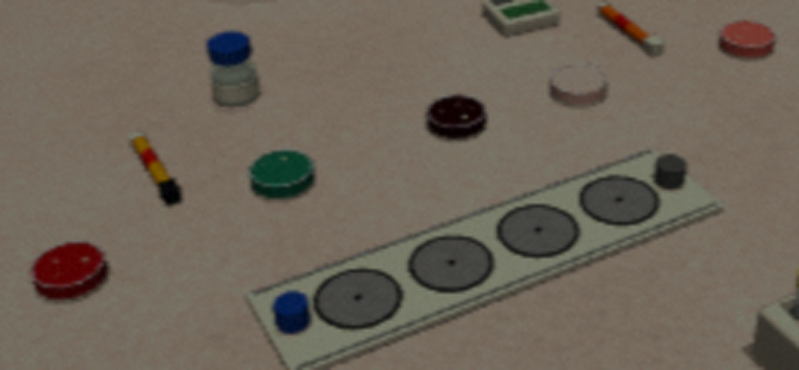

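The top crop has the dish tops at salmon (51,224), pale (252,238), dark (383,247), green (557,244) and red (746,208). The mark dots are at x 324, 404, 483 and 562, y 66, and the blue block is at (616,64). The scene crop has tops at (747,37), (579,82), (456,112), (282,170) and (69,264). Its dots are at (619,199), (538,230), (452,262) and (358,297).

```bash
cat > h.py <<'E'
import numpy as np, cv2
from rig import env, optics
def ray(c,p):
    f=192/np.tan(np.radians(c["fov_y"])/2); d=np.array([(p[0]-c["cx"])/f,(p[1]-c["cy"])/f,1]); T=np.array(c["T"])
    d=T[:3,:3]@d; return T[:3,3],d/np.linalg.norm(d)
def tri(rs):
    A=sum(np.eye(3)-np.outer(d,d) for o,d in rs); b=sum((np.eye(3)-np.outer(d,d))@o for o,d in rs)
    x=np.linalg.solve(A,b); return x,[np.linalg.norm(np.cross(x-o,d))*1000 for o,d in rs]
def onz(r,z): o,d=r; return o+d*(z-o[2])/d[2]
E
python3 - <<'E'
from h import *
np.set_printoptions(precision=4,suppress=True)
T=dict(light=(51,224),pale=(252,238),dark=(383,247),green=(557,244),red=(746,208),m4=(324,66),m3=(404,66),m2=(483,66),m1=(562,66))
S=dict(light=(747,37),pale=(579,82),dark=(456,112),green=(282,170),red=(69,264),m4=(619,199),m3=(538,230),m2=(452,262),m1=(358,297))
ct,cs=optics.calibration("top"),optics.calibration("scene")
k=2.96
up=lambda p,o:((p[0]+.5)/k-.5+o[0],(p[1]+.5)/k-.5+o[1])
for n in T:
    rt=ray(ct,up(T[n],(115,145)));rs=ray(cs,up(S[n],(90,145)))
    x,e=tri([rt,rs]); z=.008 if n[0]=='m' and n[1].isdigit() else .016
    print(n,x,np.round(e,1),"onz",onz(rt,z)[:2],onz(rs,z)[:2])
E
```

```text
light [0.4737 0.3352 0.0076] [0.2 0.2] onz [0.4737 0.333 ] [0.4846 0.3244]
pale [0.4579 0.1418 0.0079] [0.4 0.4] onz [0.4577 0.1405] [0.4689 0.1347]
dark [0.4474 0.0146 0.011 ] [0.1 0.1] onz [0.4473 0.0144] [0.4542 0.0112]
green [ 0.4479 -0.1549  0.0096] [0.1 0.1] onz [ 0.4479 -0.1541] [ 0.4566 -0.1574]
red [ 0.4805 -0.3414  0.0108] [0.2 0.2] onz [ 0.4804 -0.3396] [ 0.4871 -0.3419]
m4 [0.6254 0.0705 0.0062] [0.1 0.1] onz [0.6252 0.0705] [0.6272 0.069 ]
m3 [ 0.6248 -0.0079  0.0058] [0.2 0.2] onz [ 0.6244 -0.0081] [ 0.6272 -0.0092]
m2 [ 0.6241 -0.0857  0.0061] [0.5 0.5] onz [ 0.6236 -0.0859] [ 0.6263 -0.0862]
m1 [ 0.6232 -0.1641  0.006 ] [0.2 0.2] onz [ 0.6229 -0.164 ] [ 0.6254 -0.1648]
```

The mark spacing comes out at 78 mm and their height at about 6 mm, against 8 expected. The dish tops triangulate slightly low because my ellipse picks in the scene view were coarse, but their xy from the top view is sound. I'll move over the salmon dish with the tool's y along world x, so the fingers close across the row.

```bash
python3 -m jog '[{"linear":[0,0,0],"roll":1},{"linear":[0,0,0],"roll":1},{"linear":[0,0,0],"roll":1},{"linear":[0,0,0],"roll":1},{"linear":[0,0,0],"roll":1},{"linear":[0,0,0],"roll":1},{"linear":[0,0,0],"roll":1},{"linear":[0,0,0],"roll":1},{"linear":[0,0,0],"roll":1},{"linear":[0,0,0],"roll":1},{"linear":[0,0,0],"roll":1},{"linear":[0,0,0],"roll":1}]' 1
python3 -m jog '[{"linear":[0,0,0],"roll":1},{"linear":[0,0,0],"roll":0.72},{"linear":[-0.4,0.6,0],"roll":0},{"linear":[-0.4,0.6,0],"roll":0},{"linear":[-0.5,0.7,0],"roll":0},{"linear":[-0.5,0.7,0],"roll":0},{"linear":[-0.5,0.8,0],"roll":0},{"linear":[-0.5,0.8,0],"roll":0},{"linear":[-0.5,0.8,0],"roll":0},{"linear":[-0.5,0.8,0],"roll":0},{"linear":[-0.5,0.7,0],"roll":0},{"linear":[0,0,0],"roll":0}]' 1
python3 - <<'E'
from h import *
np.set_printoptions(precision=4,suppress=True)
s=env.observe();print(s["position"],s["tool_rot"],s["q"])
c=optics.calibration("wrist"); im=optics.get_image("wrist");cv2.imwrite("pics/w1.png",im[:,:,::-1]);np.savez("w1.npz",**c)
E
```

```text
time_s: 1.1
position: [0.2007, 0.5119, 0.231]
tool_rot: [[-0.145, 0.989, -0.0], [0.989, 0.145, -0.001], [-0.001, -0.001, -1.0]]
ft_force: [0.4, -0.1, 0.6]
grip_width: 0.0853
gripper_force: 0.0
time_s: 2.1
position: [0.4651, 0.3364, 0.2303]
tool_rot: [[0.006, 1.0, 0.0], [1.0, -0.006, -0.001], [-0.001, 0.0, -1.0]]
ft_force: [-0.3, -0.1, -1.0]
grip_width: 0.085
gripper_force: 0.0
[0.4651 0.3364 0.2303] [[ 0.0055  1.      0.0002]
 [ 1.     -0.0055 -0.0014]
 [-0.0014  0.0003 -1.    ]] [24.1066 24.2955 70.4693 -0.0806 85.2558 24.431 ]
```

View pics/w1.png

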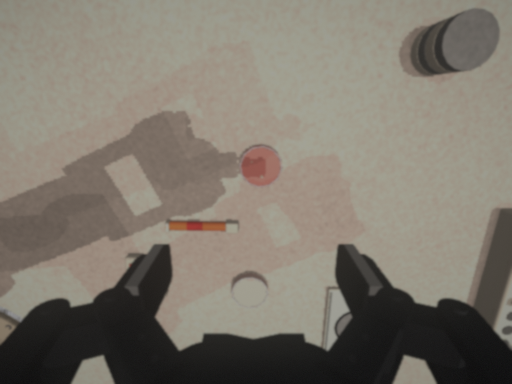

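The wrist view shows the salmon dish's top at (260,165), the pale dish at (250,291), and the pen at (203,226) clear of the fingers.

```bash
python3 - <<'E'
from h import *
np.set_printoptions(precision=4,suppress=True)
c=dict(np.load("w1.npz"));ct=optics.calibration("top")
k=2.96
up=lambda p,o:((p[0]+.5)/k-.5+o[0],(p[1]+.5)/k-.5+o[1])
for n,p,t in(("light",(260,165),(51,224)),("pale",(250,291),(252,238))):
    r=ray(c,p); rt=ray(ct,up(t,(115,145)));print(n,onz(r,.016),onz(rt,.016),tri([r,rt]))
E
```

```text
light [0.4744 0.3355 0.016 ] [0.4737 0.333  0.016 ] (array([0.4741, 0.3344, 0.011 ]), [np.float64(0.38289723449363444), np.float64(0.38289723449362556)])
pale [0.46   0.1445 0.016 ] [0.4577 0.1405 0.016 ] (array([0.4588, 0.141 , 0.0114]), [np.float64(1.1010966636147852), np.float64(1.1010966636149733)])
```

Both estimates agree within about 2 mm, with the height near the expected 16 mm. Descending to grasp at (0.474, 0.3345).

```bash
python3 -m jog '[{"linear":[-0.05,0.22,0.5],"roll":0},{"linear":[0,0,0.9],"roll":0},{"linear":[0,0,0.9],"roll":0},{"linear":[0,0,0.9],"roll":0},{"linear":[0,0,0.9],"roll":0},{"linear":[0,0,0.6],"roll":0},{"linear":[0,0,0.5],"roll":0},{"linear":[0,0,0.3],"roll":0},{"linear":[0,0,0.15],"roll":0},{"linear":[0,0,0],"roll":0}]' 1 30
python3 -m jog '[{"linear":[0,0,0],"roll":0},{"linear":[0,0,0],"roll":0},{"linear":[0,0,0],"roll":0},{"linear":[0,0,0],"roll":0},{"linear":[0,0,0],"roll":0},{"linear":[0,0,0],"roll":0},{"linear":[0,0,0],"roll":0},{"linear":[0,0,0],"roll":0},{"linear":[0,0,0],"roll":0},{"linear":[0,0,0],"roll":0}]' -1 30
```

```text
time_s: 2.98
position: [0.4684, 0.3382, 0.0043]
tool_rot: [[-0.001, 1.0, -0.002], [1.0, 0.001, -0.001], [-0.001, -0.002, -1.0]]
ft_force: [-0.3, -0.4, -0.4]
grip_width: 0.0853
gripper_force: 0.0
time_s: 3.82
position: [0.47, 0.3383, 0.0068]
tool_rot: [[0.0, 1.0, 0.002], [1.0, -0.0, 0.001], [0.001, 0.002, -1.0]]
ft_force: [-1.4, 0.6, 5.8]
grip_width: 0.0542
gripper_force: 30.7
```

The grasp holds, with the width near 54 mm against a nominal 56. My first pose reading was taken while the arm was overshooting. The settled TCP is (0.470, 0.338), so the dish sits about 3.5 mm towards -y in the pads. I'll lift and carry it to the second mark from blue.

```bash
python3 -m jog '[{"linear":[0,0,-0.2],"roll":0},{"linear":[0,0,-0.5],"roll":0},{"linear":[0,0,-0.6],"roll":0},{"linear":[0,0,-0.5],"roll":0},{"linear":[0,0,-0.2],"roll":0},{"linear":[-0.25,0.09,0],"roll":0},{"linear":[-0.5,0.18,0],"roll":0},{"linear":[-0.75,0.28,0],"roll":0},{"linear":[-0.75,0.28,0],"roll":0},{"linear":[-0.75,0.28,0],"roll":0},{"linear":[-0.75,0.28,0],"roll":0},{"linear":[-0.75,0.28,0],"roll":0}]'
python3 -m jog '[{"linear":[-0.75,0.28,0],"roll":0},{"linear":[-0.75,0.28,0],"roll":0},{"linear":[-0.75,0.28,0],"roll":0},{"linear":[-0.75,0.28,0],"roll":0},{"linear":[-0.75,0.28,0],"roll":0},{"linear":[-0.75,0.28,0],"roll":0},{"linear":[-0.75,0.28,0],"roll":0},{"linear":[-0.5,0.18,0],"roll":0},{"linear":[-0.25,0.05,0],"roll":0},{"linear":[0,0,0],"roll":0},{"linear":[0,0,0],"roll":0},{"linear":[0,0,0],"roll":0}]'
python3 - <<'E'
from h import *
np.set_printoptions(precision=4,suppress=True)
s=env.observe();print(s["position"],s["qvel"]);np.savez("w2.npz",**optics.calibration("wrist"))
im=optics.get_image("wrist");cv2.imwrite("pics/w2.png",im[:,:,::-1])
E
```

```text
time_s: 4.82
position: [0.5361, 0.1556, 0.0841]
tool_rot: [[0.001, 1.0, -0.002], [1.0, -0.001, -0.0], [-0.0, -0.002, -1.0]]
ft_force: [0.4, -0.1, -0.3]
grip_width: 0.0539
gripper_force: 31.8
time_s: 5.82
position: [0.6232, -0.0808, 0.0849]
tool_rot: [[-0.001, 1.0, -0.001], [1.0, 0.001, 0.001], [0.001, -0.001, -1.0]]
ft_force: [0.1, 0.9, -0.2]
grip_width: 0.0538
gripper_force: 31.8
[ 0.6232 -0.0808  0.0849] [ 0.6926 -0.359  -0.1868 -0.0554  0.1044 -0.1226]
```

View pics/w2.png

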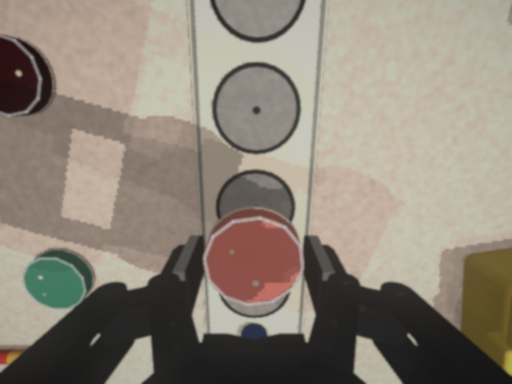

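The dish is held level with its top at (254,258). The third mark's dot is at (256,110) and the blue block at (253,331). I'll compute the offsets.

```bash
python3 - <<'E'
from h import *
np.set_printoptions(precision=4,suppress=True)
c=dict(np.load("w2.npz"))
print(onz(ray(c,(256,110)),.008),onz(ray(c,(254,258)),.094),onz(ray(c,(28,282)),.016),onz(ray(c,(253,331)),.028))
E
```

```text
[ 0.6255 -0.0092  0.008 ] [ 0.6241 -0.082   0.094 ] [ 0.4279 -0.153   0.016 ] [ 0.6235 -0.1941  0.028 ]
```

Dish centre is (0.624, -0.082) to -0.083 and the mark is (0.6245, -0.0865). Shift -3.5 mm in y and lower to TCP z 0.0152.

```bash
python3 -m jog '[{"linear":[-0.09,0.02,0.2],"roll":0},{"linear":[0,0,0.4],"roll":0},{"linear":[0,0,0.45],"roll":0},{"linear":[0,0,0.35],"roll":0},{"linear":[0,0,0.2],"roll":0},{"linear":[0,0,0.09],"roll":0},{"linear":[0,0,0.05],"roll":0},{"linear":[0,0,0],"roll":0},{"linear":[0,0,0],"roll":0},{"linear":[0,0,0],"roll":0}]'
```

```text
time_s: 6.7
position: [0.625, -0.0858, 0.0165]
tool_rot: [[0.0, 1.0, 0.001], [1.0, -0.0, -0.0], [-0.0, 0.001, -1.0]]
ft_force: [-0.1, -0.0, -0.9]
grip_width: 0.0538
gripper_force: 31.8
```

```bash
python3 -m jog '[{"linear":[0,0,0.04],"roll":0},{"linear":[0,0,0],"roll":0},{"linear":[0,0,0],"roll":0}]'
python3 -m jog '[{"linear":[0,0,0],"roll":0},{"linear":[0,0,0],"roll":0},{"linear":[0,0,0],"roll":0},{"linear":[0,0,0],"roll":0},{"linear":[0,0,0],"roll":0},{"linear":[0,0,0],"roll":0}]' 1
python3 -m jog '[{"linear":[0,0,-0.5],"roll":0},{"linear":[0,0,-0.8],"roll":0},{"linear":[0,0,-0.9],"roll":0},{"linear":[0,0,-0.8],"roll":0},{"linear":[0,0,-0.4],"roll":0},{"linear":[0,0,0],"roll":0},{"linear":[0,0,0],"roll":0},{"linear":[0,0,0],"roll":0}]' 1
python3 - <<'E'
from h import *
np.set_printoptions(precision=4,suppress=True)
s=env.observe();print(s["position"],s["qvel"]);np.savez("w3.npz",**optics.calibration("wrist"))
im=optics.get_image("wrist");cv2.imwrite("pics/w3.png",im[:,:,::-1])
E
```

```text
time_s: 6.95
position: [0.6251, -0.0859, 0.0148]
tool_rot: [[0.0, 1.0, 0.001], [1.0, -0.0, -0.0], [-0.0, 0.001, -1.0]]
ft_force: [0.1, 0.8, 4.3]
grip_width: 0.0542
gripper_force: 32.2
time_s: 7.45
position: [0.6246, -0.0857, 0.014]
tool_rot: [[0.0, 1.0, -0.0], [1.0, -0.0, 0.0], [0.0, -0.0, -1.0]]
ft_force: [-0.0, 0.6, 0.0]
grip_width: 0.0857
gripper_force: 0.0
time_s: 8.12
position: [0.624, -0.0855, 0.1487]
tool_rot: [[0.0, 1.0, -0.002], [1.0, -0.0, 0.001], [0.001, -0.002, -1.0]]
ft_force: [0.2, -0.3, 0.5]
grip_width: 0.0854
gripper_force: 0.0
[ 0.624  -0.0855  0.1487] [0.0376 0.7675 0.391  0.0313 0.0792 0.0116]
```

View pics/w3.png

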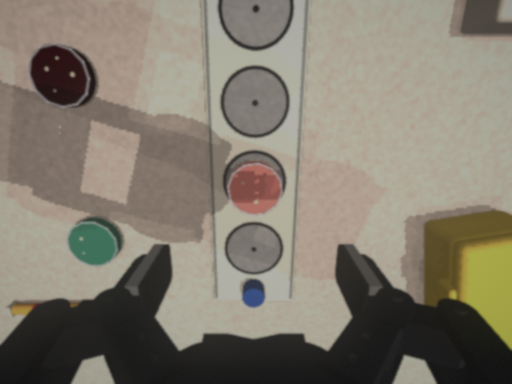

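Released and standing flat. The dish's top is at (255,189), the dots at (256,9), (255,102) and (254,249), blue at (253,293), dark's top at (61,75) and green's at (95,243).

```bash
python3 - <<'E'
from h import *
np.set_printoptions(precision=4,suppress=True)
c=dict(np.load("w3.npz"))
for n,p,z in(("m4",(256,9),.008),("m3",(255,102),.008),("m1",(254,249),.008),("light",(255,189),.024),("blue",(253,293),.028),("dark",(61,75),.016),("green",(95,243),.016)):print(n,onz(ray(c,p),z))
E
```

```text
m4 [0.6266 0.0682 0.008 ]
m3 [ 0.6259 -0.0086  0.008 ]
m1 [ 0.6252 -0.1654  0.008 ]
light [ 0.626  -0.0901  0.024 ]
blue [ 0.6241 -0.2084  0.028 ]
dark [0.4516 0.0145 0.016 ]
green [ 0.4535 -0.1538  0.016 ]
```

Dish within about 3 mm of its mark. Next the dark dish at (0.4495, 0.0145).

```bash
python3 -m jog '[{"linear":[0.2,-0.3,0],"roll":0},{"linear":[0.4,-0.7,0],"roll":0},{"linear":[0.4,-0.7,0],"roll":0},{"linear":[0.4,-0.7,0],"roll":0},{"linear":[0.4,-0.7,0],"roll":0},{"linear":[0.4,-0.7,0],"roll":0},{"linear":[0.3,-0.56,0.3],"roll":0},{"linear":[0,0,0.7],"roll":0},{"linear":[0,0,0.7],"roll":0},{"linear":[0,0,0.7],"roll":0},{"linear":[0,0,0],"roll":0},{"linear":[0,0,0],"roll":0}]' 1
python3 -m jog '[{"linear":[0,0,0.5],"roll":0},{"linear":[0,0,0.4],"roll":0},{"linear":[0,0,0.2],"roll":0},{"linear":[0,0,0],"roll":0},{"linear":[0,0,0],"roll":0},{"linear":[0,0,0],"roll":0}]' 1
```

```text
time_s: 9.17
position: [0.4494, 0.0145, 0.0532]
tool_rot: [[0.0, 1.0, -0.004], [1.0, -0.0, 0.001], [0.001, -0.004, -1.0]]
ft_force: [0.9, 0.5, 1.0]
grip_width: 0.0855
gripper_force: 0.0
time_s: 9.67
position: [0.4509, 0.0142, 0.0112]
tool_rot: [[0.0, 1.0, 0.002], [1.0, -0.0, -0.0], [-0.0, 0.002, -1.0]]
ft_force: [0.4, -0.5, -0.1]
grip_width: 0.0852
gripper_force: 0.0
```

```bash
python3 -m jog '[{"linear":[0,0,0.08],"roll":0},{"linear":[0,0,0],"roll":0},{"linear":[0,0,0],"roll":0},{"linear":[0,0,0],"roll":0},{"linear":[0,0,0],"roll":0},{"linear":[0,0,0],"roll":0},{"linear":[0,0,0],"roll":0},{"linear":[0,0,0],"roll":0},{"linear":[0,0,0],"roll":0},{"linear":[0,0,0],"roll":0}]' -1 30
python3 -m jog '[{"linear":[0,0,-0.2],"roll":0},{"linear":[0,0,-0.5],"roll":0},{"linear":[0,0,-0.6],"roll":0},{"linear":[0,0,-0.5],"roll":0},{"linear":[0,0,-0.2],"roll":0},{"linear":[0.1,0.25,0],"roll":0},{"linear":[0.15,0.5,0],"roll":0},{"linear":[0.2,0.7,0],"roll":0},{"linear":[0.2,0.7,0],"roll":0},{"linear":[0.25,0.75,0],"roll":0},{"linear":[0.2,0.7,0],"roll":0},{"linear":[0.15,0.5,0],"roll":0}]'
python3 -m jog '[{"linear":[0.1,0.3,0],"roll":0},{"linear":[0,0,0],"roll":0},{"linear":[0,0,0],"roll":0},{"linear":[0,0,0],"roll":0},{"linear":[0,0,0],"roll":0}]'
python3 - <<'E'
from h import *
np.set_printoptions(precision=4,suppress=True)
s=env.observe();print(s["position"],s["qvel"]);np.savez("w4.npz",**optics.calibration("wrist"))
im=optics.get_image("wrist");cv2.imwrite("pics/w4.png",im[:,:,::-1])
E
```

```text
time_s: 10.5
position: [0.4504, 0.0143, 0.0076]
tool_rot: [[0.0, 1.0, 0.001], [1.0, -0.0, -0.0], [-0.0, 0.001, -1.0]]
ft_force: [-1.4, 0.5, 8.0]
grip_width: 0.054
gripper_force: 30.0
time_s: 11.5
position: [0.616, 0.065, 0.0864]
tool_rot: [[-0.0, 1.0, 0.0], [1.0, 0.0, 0.0], [0.0, 0.0, -1.0]]
ft_force: [-0.1, -0.1, -0.7]
grip_width: 0.0537
gripper_force: 31.7
time_s: 11.92
position: [0.6254, 0.068, 0.0869]
tool_rot: [[0.001, 1.0, -0.001], [1.0, -0.001, -0.0], [-0.0, -0.001, -1.0]]
ft_force: [0.1, 0.4, -0.2]
grip_width: 0.0538
gripper_force: 31.8
[0.6254 0.068  0.0869] [-0.0649 -0.1657 -0.3528 -0.0185 -0.0149  0.0516]
```

View pics/w4.png

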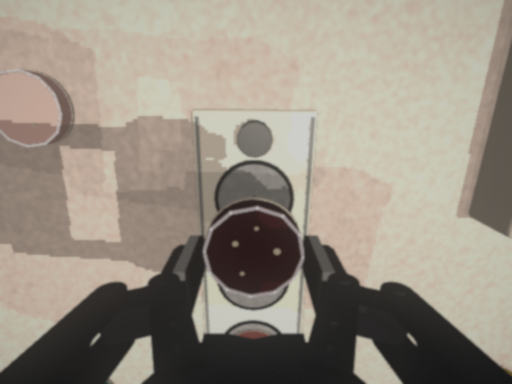

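The dark dish is held level with its top at (254,251), about 3 mm to +y of the TCP, so at y≈0.0705. The mark is at y 0.0693, with the grey block at (255,138). Shift slightly and lower to TCP z ≈0.0153.

```bash
python3 -m jog '[{"linear":[-0.03,0.01,0.2],"roll":0},{"linear":[0,0,0.4],"roll":0},{"linear":[0,0,0.45],"roll":0},{"linear":[0,0,0.35],"roll":0},{"linear":[0,0,0.2],"roll":0},{"linear":[0,0,0.1],"roll":0},{"linear":[0,0,0.06],"roll":0},{"linear":[0,0,0.03],"roll":0},{"linear":[0,0,0],"roll":0},{"linear":[0,0,0],"roll":0},{"linear":[0,0,0],"roll":0}]'
python3 - <<'E'
from h import *
c=dict(np.load("w4.npz"))
for p,z in(((254,251),.095),((255,138),.028),((26,108),.016)):print(onz(ray(c,p),z))
E
```

```text
time_s: 12.88
position: [0.627, 0.0671, 0.0159]
tool_rot: [[0.0, 1.0, 0.001], [1.0, -0.0, -0.0], [-0.0, 0.001, -1.0]]
ft_force: [0.5, 0.5, -0.4]
grip_width: 0.054
gripper_force: 31.8
[0.62632581 0.07041634 0.095     ]
[0.6271391  0.12131219 0.028     ]
[0.46253519 0.14116721 0.016     ]
```

```bash
python3 -m jog '[{"linear":[0,0,0.03],"roll":0},{"linear":[0,0,0],"roll":0},{"linear":[0,0,0],"roll":0}]'
python3 -m jog '[{"linear":[0,0,0],"roll":0},{"linear":[0,0,0],"roll":0},{"linear":[0,0,0],"roll":0},{"linear":[0,0,0],"roll":0},{"linear":[0,0,0],"roll":0},{"linear":[0,0,0],"roll":0}]' 1
python3 -m jog '[{"linear":[0,0,-0.4],"roll":0},{"linear":[0,0,-0.7],"roll":0},{"linear":[0,0,-0.7],"roll":0},{"linear":[0,0,-0.4],"roll":0},{"linear":[0.17,-0.37,0],"roll":0},{"linear":[0.3,-0.7,0],"roll":0},{"linear":[0.3,-0.7,0],"roll":0},{"linear":[0.3,-0.7,0],"roll":0},{"linear":[0.3,-0.7,0],"roll":0},{"linear":[0.3,-0.6,0],"roll":0},{"linear":[0.2,-0.4,0.2],"roll":0},{"linear":[0,0,0.6],"roll":0}]' 1
python3 -m jog '[{"linear":[0,0,0.5],"roll":0},{"linear":[0,0,0],"roll":0},{"linear":[0,0,0],"roll":0},{"linear":[0,0,0],"roll":0}]' 1
```

```text
time_s: 13.13
position: [0.627, 0.0671, 0.0157]
tool_rot: [[0.0, 1.0, 0.002], [1.0, -0.0, -0.0], [-0.0, 0.002, -1.0]]
ft_force: [-2.4, 0.7, 10.4]
grip_width: 0.0537
gripper_force: 32.7
time_s: 13.63
position: [0.6267, 0.0671, 0.014]
tool_rot: [[0.0, 1.0, -0.0], [1.0, -0.0, -0.0], [-0.0, -0.0, -1.0]]
ft_force: [0.2, 0.1, 0.3]
grip_width: 0.0857
gripper_force: 0.0
time_s: 14.63
position: [0.4583, 0.1434, 0.0722]
tool_rot: [[-0.002, 1.0, 0.004], [1.0, 0.002, 0.001], [0.001, 0.004, -1.0]]
ft_force: [1.6, 0.3, -0.3]
grip_width: 0.0855
gripper_force: 0.0
time_s: 14.97
position: [0.4606, 0.1419, 0.051]
tool_rot: [[0.0, 1.0, 0.001], [1.0, -0.0, 0.0], [0.0, 0.001, -1.0]]
ft_force: [-0.1, -0.6, 0.3]
grip_width: 0.0853
gripper_force: 0.0
```

```bash
python3 -m jog '[{"linear":[0,0,0.4],"roll":0},{"linear":[0,0,0.4],"roll":0},{"linear":[0,0,0.2],"roll":0},{"linear":[0,0,0.07],"roll":0},{"linear":[0,0,0],"roll":0},{"linear":[0,0,0],"roll":0},{"linear":[0,0,0],"roll":0}]' 1
python3 -m jog '[{"linear":[0,0,0],"roll":0},{"linear":[0,0,0],"roll":0},{"linear":[0,0,0],"roll":0},{"linear":[0,0,0],"roll":0},{"linear":[0,0,0],"roll":0},{"linear":[0,0,0],"roll":0},{"linear":[0,0,0],"roll":0},{"linear":[0,0,0],"roll":0},{"linear":[0,0,0],"roll":0},{"linear":[0,0,0],"roll":0}]' -1 30
python3 -m jog '[{"linear":[0,0,-0.2],"roll":0},{"linear":[0,0,-0.5],"roll":0},{"linear":[0,0,-0.6],"roll":0},{"linear":[0,0,-0.5],"roll":0},{"linear":[0,0,-0.2],"roll":0},{"linear":[-0.25,0.15,0],"roll":0},{"linear":[-0.5,0.25,0],"roll":0},{"linear":[-0.7,0.4,0],"roll":0},{"linear":[-0.7,0.4,0],"roll":0},{"linear":[-0.7,0.4,0],"roll":0},{"linear":[-0.7,0.4,0],"roll":0},{"linear":[-0.7,0.4,0],"roll":0}]'
python3 -m jog '[{"linear":[-0.7,0.4,0],"roll":0},{"linear":[-0.7,0.4,0],"roll":0},{"linear":[-0.7,0.4,0],"roll":0},{"linear":[-0.6,0.25,0],"roll":0},{"linear":[-0.5,0.15,0],"roll":0},{"linear":[-0.21,0.1,0],"roll":0},{"linear":[0,0,0],"roll":0},{"linear":[0,0,0],"roll":0},{"linear":[0,0,0],"roll":0},{"linear":[0,0,0],"roll":0}]'
python3 - <<'E'
from h import *
np.set_printoptions(precision=4,suppress=True)
s=env.observe();print(s["position"],s["qvel"]);np.savez("w5.npz",**optics.calibration("wrist"))
im=optics.get_image("wrist");cv2.imwrite("pics/w5.png",im[:,:,::-1])
E
```

```text
time_s: 15.55
position: [0.4604, 0.142, 0.0081]
tool_rot: [[0.0, 1.0, 0.002], [1.0, -0.0, 0.0], [0.0, 0.002, -1.0]]
ft_force: [-0.6, -0.2, 0.2]
grip_width: 0.0854
gripper_force: 0.0
time_s: 16.38
position: [0.4601, 0.142, 0.0081]
tool_rot: [[0.0, 1.0, 0.001], [1.0, -0.0, -0.0], [-0.0, 0.001, -1.0]]
ft_force: [-2.4, 0.4, 8.5]
grip_width: 0.0539
gripper_force: 29.9
time_s: 17.38
position: [0.5561, -0.0304, 0.0858]
tool_rot: [[0.001, 1.0, -0.002], [1.0, -0.001, 0.0], [0.0, -0.002, -1.0]]
ft_force: [-0.2, 0.0, 0.7]
grip_width: 0.0538
gripper_force: 31.7
time_s: 18.22
position: [0.6235, -0.1632, 0.0873]
tool_rot: [[-0.001, 1.0, -0.001], [1.0, 0.001, 0.0], [0.0, -0.001, -1.0]]
ft_force: [-0.7, -0.0, 0.0]
grip_width: 0.0538
gripper_force: 31.7
[ 0.6235 -0.1632  0.0873] [ 0.0571 -0.1157 -0.4055 -0.0624  0.0422 -0.1419]
```

View pics/w5.png

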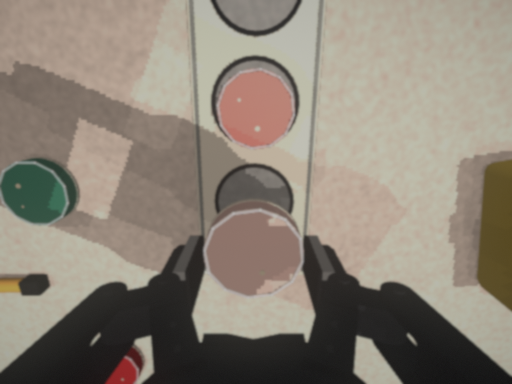

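The pale dish is held level with its top at (254,252), about 2.3 mm to +y of the TCP, giving y≈-0.161 against the mark's -0.1645. Salmon sits inside its ring at (256,108). Shift -3.5 mm, lower and release.

```bash
python3 -m jog '[{"linear":[-0.09,0.02,0.2],"roll":0},{"linear":[0,0,0.4],"roll":0},{"linear":[0,0,0.45],"roll":0},{"linear":[0,0,0.35],"roll":0},{"linear":[0,0,0.2],"roll":0},{"linear":[0,0,0.1],"roll":0},{"linear":[0,0,0.06],"roll":0},{"linear":[0,0,0.04],"roll":0},{"linear":[0,0,0],"roll":0},{"linear":[0,0,0],"roll":0},{"linear":[0,0,0],"roll":0}]'
python3 - <<'E'
from h import *
c=dict(np.load("w5.npz"))
for p,z in(((254,252),.0955),((256,108),.024),((36,192),.016),((125,370),.016)):print(onz(ray(c,p),z))
E
```

```text
time_s: 19.18
position: [0.625, -0.1682, 0.0162]
tool_rot: [[0.0, 1.0, 0.001], [1.0, -0.0, -0.001], [-0.001, 0.001, -1.0]]
ft_force: [-1.4, 0.1, 4.0]
grip_width: 0.0536
gripper_force: 32.1
[ 0.62440357 -0.16133655  0.0955    ]
[ 0.62579895 -0.0898621   0.024     ]
[ 0.45267406 -0.15391667  0.016     ]
[ 0.49758011 -0.33870394  0.016     ]
```

```bash
python3 -m jog '[{"linear":[0,0,0],"roll":0},{"linear":[0,0,0],"roll":0},{"linear":[0,0,0],"roll":0},{"linear":[0,0,0],"roll":0},{"linear":[0,0,0],"roll":0},{"linear":[0,0,0],"roll":0}]' 1
python3 -m jog '[{"linear":[0,0,-0.4],"roll":0},{"linear":[0,0,-0.7],"roll":0},{"linear":[0,0,-0.7],"roll":0},{"linear":[0,0,-0.4],"roll":0},{"linear":[-0.3,-0.25,0],"roll":0},{"linear":[-0.6,-0.5,0],"roll":0},{"linear":[-0.7,-0.6,0],"roll":0},{"linear":[-0.7,-0.6,0],"roll":0},{"linear":[-0.7,-0.6,0],"roll":0},{"linear":[-0.7,-0.6,0],"roll":0},{"linear":[-0.4,-0.3,0],"roll":0},{"linear":[-0.21,-0.15,0],"roll":0}]' 1
python3 -m jog '[{"linear":[0,0,0.6],"roll":0},{"linear":[0,0,0.6],"roll":0},{"linear":[0,0,0.1],"roll":0},{"linear":[0,0,0],"roll":0},{"linear":[0,0,0],"roll":0},{"linear":[0,0,0],"roll":0}]' 1
python3 - <<'E'
from h import *
s=env.observe();print(s["position"]);np.savez("w6.npz",**optics.calibration("wrist"))
im=optics.get_image("wrist");cv2.imwrite("pics/w6.png",im[:,:,::-1])
E
```

```text
time_s: 19.68
position: [0.6246, -0.1681, 0.0153]
tool_rot: [[0.0, 1.0, -0.0], [1.0, -0.0, 0.0], [0.0, -0.0, -1.0]]
ft_force: [0.5, 0.9, -0.6]
grip_width: 0.0855
gripper_force: 0.0
time_s: 20.68
position: [0.478, -0.3427, 0.1025]
tool_rot: [[0.004, 1.0, -0.001], [1.0, -0.004, 0.001], [0.001, -0.001, -1.0]]
ft_force: [0.3, 1.1, 0.0]
grip_width: 0.0856
gripper_force: 0.0
time_s: 21.18
position: [0.4813, -0.3406, 0.0525]
tool_rot: [[-0.0, 1.0, 0.001], [1.0, 0.0, -0.002], [-0.002, 0.001, -1.0]]
ft_force: [-0.1, -0.7, 0.3]
grip_width: 0.0855
gripper_force: 0.0
[ 0.48126523 -0.34064864  0.052546  ]
```

View pics/w6.png

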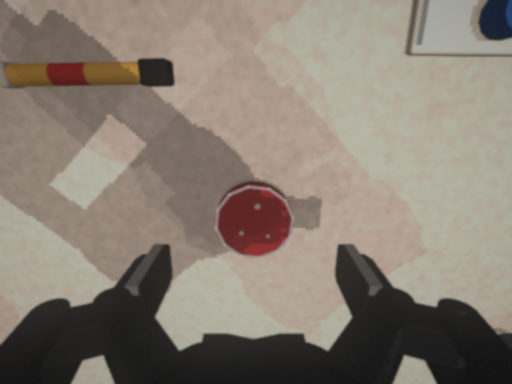

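The red dish is centred between the fingers, top at (254,220). Lower, grip and carry it to the third mark.

```bash
python3 -m jog '[{"linear":[0,0,0.4],"roll":0},{"linear":[0,0,0.4],"roll":0},{"linear":[0,0,0.22],"roll":0},{"linear":[0,0,0.09],"roll":0},{"linear":[0,0,0],"roll":0},{"linear":[0,0,0],"roll":0},{"linear":[0,0,0],"roll":0}]' 1
python3 -m jog '[{"linear":[0,0,0],"roll":0},{"linear":[0,0,0],"roll":0},{"linear":[0,0,0],"roll":0},{"linear":[0,0,0],"roll":0},{"linear":[0,0,0],"roll":0},{"linear":[0,0,0],"roll":0},{"linear":[0,0,0],"roll":0},{"linear":[0,0,0],"roll":0},{"linear":[0,0,0],"roll":0},{"linear":[0,0,0],"roll":0}]' -1 30
python3 -m jog '[{"linear":[0,0,-0.2],"roll":0},{"linear":[0,0,-0.5],"roll":0},{"linear":[0,0,-0.6],"roll":0},{"linear":[0,0,-0.5],"roll":0},{"linear":[0,0,-0.2],"roll":0},{"linear":[0.25,0.1,0],"roll":0},{"linear":[0.5,0.2,0],"roll":0},{"linear":[0.7,0.3,0],"roll":0},{"linear":[0.7,0.3,0],"roll":0},{"linear":[0.7,0.3,0],"roll":0},{"linear":[0.7,0.3,0],"roll":0},{"linear":[0.7,0.3,0],"roll":0}]'
python3 -m jog '[{"linear":[0.7,0.3,0],"roll":0},{"linear":[0.7,0.3,0],"roll":0},{"linear":[0.7,0.3,0],"roll":0},{"linear":[0.7,0.35,0],"roll":0},{"linear":[0.6,0.3,0],"roll":0},{"linear":[0.45,0.25,0],"roll":0},{"linear":[0.2,0.1,0],"roll":0},{"linear":[0.6,0.2,0],"roll":0},{"linear":[0.1,0,0],"roll":0},{"linear":[0,0,0],"roll":0},{"linear":[0,0,0],"roll":0},{"linear":[0,0,0],"roll":0}]'
python3 - <<'E'
from h import *
s=env.observe();print(s["position"]);np.savez("w7.npz",**optics.calibration("wrist"))
im=optics.get_image("wrist");cv2.imwrite("pics/w7.png",im[:,:,::-1])
E
```

```text
time_s: 21.82
position: [0.4809, -0.3408, 0.0078]
tool_rot: [[0.0, 1.0, 0.001], [1.0, -0.0, -0.001], [-0.001, 0.001, -1.0]]
ft_force: [-0.3, -0.6, -1.4]
grip_width: 0.0852
gripper_force: 0.0
time_s: 22.65
position: [0.4807, -0.3406, 0.0077]
tool_rot: [[0.0, 1.0, 0.0], [1.0, -0.0, -0.001], [-0.001, 0.0, -1.0]]
ft_force: [-1.5, 0.7, 5.1]
grip_width: 0.054
gripper_force: 30.6
time_s: 23.65
position: [0.5525, -0.168, 0.0856]
tool_rot: [[0.0, 1.0, -0.002], [1.0, -0.0, 0.001], [0.001, -0.002, -1.0]]
ft_force: [0.9, -0.6, 0.2]
grip_width: 0.0541
gripper_force: 31.7
time_s: 24.65
position: [0.6362, 0.0185, 0.0866]
tool_rot: [[0.001, 1.0, -0.001], [1.0, -0.001, -0.0], [-0.0, -0.001, -1.0]]
ft_force: [0.0, 0.4, 0.1]
grip_width: 0.0541
gripper_force: 31.7
[0.63621696 0.01846609 0.08658787]
```

View pics/w7.png

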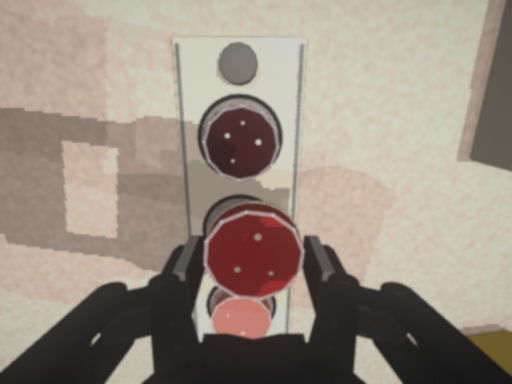

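The rows carried it about 30 mm too far. Red's top is at (254,251), level and still above everything, and dark is in its ring at (240,143). I'll correct by (-11, -29.5) mm, then check before lowering.

```bash
python3 -m jog '[{"linear":[-0.2,-0.07,0],"roll":0},{"linear":[-0.34,-0.13,0],"roll":0},{"linear":[-0.2,-0.07,0],"roll":0},{"linear":[0,0,0],"roll":0},{"linear":[0,0,0],"roll":0},{"linear":[0,0,0],"roll":0},{"linear":[0,0,0],"roll":0},{"linear":[0,0,0],"roll":0}]'
python3 - <<'E'
from h import *
c=dict(np.load("w7.npz"))
for p,z in(((254,251),.095),((240,143),.024),((238,64),.028)):print(onz(ray(c,p),z))
E
```

```text
time_s: 25.37
position: [0.6259, -0.0097, 0.0869]
tool_rot: [[-0.0, 1.0, 0.0], [1.0, 0.0, 0.0], [0.0, 0.0, -1.0]]
ft_force: [0.2, 0.0, -0.1]
grip_width: 0.0537
gripper_force: 31.7
[0.63712352 0.02105206 0.095     ]
[0.62724987 0.06774293 0.024     ]
[0.62690992 0.11925858 0.028     ]
```

```bash
python3 -m jog '[{"linear":[-0.03,0,0.2],"roll":0},{"linear":[0,0,0.4],"roll":0},{"linear":[0,0,0.45],"roll":0},{"linear":[0,0,0.35],"roll":0},{"linear":[0,0,0.2],"roll":0},{"linear":[0,0,0.1],"roll":0},{"linear":[0,0,0.06],"roll":0},{"linear":[0,0,0.04],"roll":0},{"linear":[0,0,0],"roll":0},{"linear":[0,0,0],"roll":0},{"linear":[0,0,0],"roll":0}]'
```

```text
time_s: 26.28
position: [0.6263, -0.0113, 0.0158]
tool_rot: [[0.0, 1.0, 0.001], [1.0, -0.0, -0.0], [-0.0, 0.001, -1.0]]
ft_force: [-1.0, 0.8, 3.6]
grip_width: 0.0538
gripper_force: 32.2
```

Contact at the expected height. I'll release, rise, pull back clear of the top camera's view, and check.

```bash
python3 -m jog '[{"linear":[0,0,0],"roll":0},{"linear":[0,0,0],"roll":0},{"linear":[0,0,0],"roll":0},{"linear":[0,0,0],"roll":0},{"linear":[0,0,0],"roll":0},{"linear":[0,0,0],"roll":0}]' 1
python3 -m jog '[{"linear":[0,0,-0.4],"roll":0},{"linear":[0,0,-0.7],"roll":0},{"linear":[0,0,-0.8],"roll":0},{"linear":[0,0,-0.8],"roll":0},{"linear":[0,0,-0.8],"roll":0},{"linear":[0,0,-0.6],"roll":0},{"linear":[0,-0.5,0],"roll":0},{"linear":[0,-0.7,0],"roll":0},{"linear":[0,-0.7,0],"roll":0},{"linear":[0,-0.7,0],"roll":0},{"linear":[0,-0.7,0],"roll":0},{"linear":[0,-0.7,0],"roll":0}]' 1
python3 -m jog '[{"linear":[0,-0.7,0],"roll":0},{"linear":[0,-0.7,0],"roll":0},{"linear":[0,-0.5,0],"roll":0},{"linear":[0,0,0],"roll":0},{"linear":[0,0,0],"roll":0},{"linear":[0,0,0],"roll":0},{"linear":[0,0,0],"roll":0},{"linear":[0,0,0],"roll":0}]' 1
python3 - <<'E'
from h import *
im=optics.get_image("top")[:,:,::-1];cv2.imwrite("pics/t2.png",cv2.resize(im[145:245,115:385],None,fx=2.96,fy=2.96,interpolation=cv2.INTER_CUBIC))
E
```

```text
time_s: 26.78
position: [0.6259, -0.0113, 0.0149]
tool_rot: [[0.0, 1.0, -0.0], [1.0, -0.0, 0.0], [0.0, -0.0, -1.0]]
ft_force: [-0.6, 0.3, -0.1]
grip_width: 0.0854
gripper_force: 0.0
time_s: 27.78
position: [0.4644, -0.0111, 0.1789]
tool_rot: [[0.0, 1.0, 0.0], [1.0, -0.0, -0.0], [-0.0, 0.0, -1.0]]
ft_force: [-0.1, -0.7, 0.4]
grip_width: 0.0852
gripper_force: 0.0
time_s: 28.45
position: [0.3906, -0.0113, 0.1788]
tool_rot: [[0.0, 1.0, -0.0], [1.0, -0.0, 0.0], [0.0, -0.0, -1.0]]
ft_force: [-0.3, 0.8, -0.8]
grip_width: 0.0855
gripper_force: 0.0
```

View pics/t2.png

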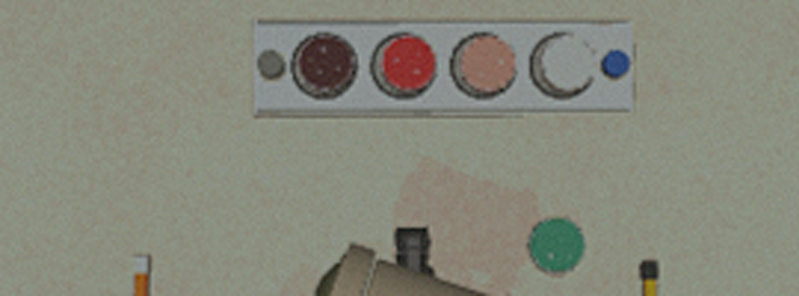

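From the top, dark (327,64), red (409,64), salmon (488,65) and pale (~570,65) are in the right order. Green has not moved, still at (557,244). Allowing for parallax they sit about 4–6 mm towards the blue end. I'll check the pale one with the wrist camera.

```bash
python3 -m jog '[{"linear":[-0.3,0.35,0],"roll":0},{"linear":[-0.5,0.65,0],"roll":0},{"linear":[-0.5,0.65,0],"roll":0},{"linear":[-0.5,0.65,0],"roll":0},{"linear":[-0.5,0.65,0],"roll":0},{"linear":[-0.5,0.65,0],"roll":0},{"linear":[-0.5,0.65,0],"roll":0},{"linear":[-0.5,0.65,0],"roll":0},{"linear":[-0.5,0.6,0],"roll":0},{"linear":[-0.3,0.35,0],"roll":0}]' 1
python3 -m jog '[{"linear":[0,0,0],"roll":0},{"linear":[0,0,0],"roll":0},{"linear":[0,0,0],"roll":0},{"linear":[0,0,0],"roll":0},{"linear":[0,0,0],"roll":0},{"linear":[0,0,0],"roll":0}]'
python3 - <<'E'
from h import *
np.savez("w8.npz",**optics.calibration("wrist"))
im=optics.get_image("wrist")[:,:,::-1];cv2.imwrite("pics/w8.png",cv2.resize(im[0:300,150:350],None,fx=2,fy=2,interpolation=cv2.INTER_CUBIC))
E
```

```text
time_s: 29.33
position: [0.6259, -0.1973, 0.1777]
tool_rot: [[0.001, 1.0, -0.0], [1.0, -0.001, -0.0], [-0.0, -0.0, -1.0]]
ft_force: [0.5, 0.9, 0.1]
grip_width: 0.0854
gripper_force: 0.0
time_s: 29.83
position: [0.6236, -0.1948, 0.1793]
tool_rot: [[-0.0, 1.0, 0.0], [1.0, 0.0, -0.0], [-0.0, 0.0, -1.0]]
ft_force: [0.0, 0.0, 0.1]
grip_width: 0.0854
gripper_force: 0.0
```

View pics/w8.png

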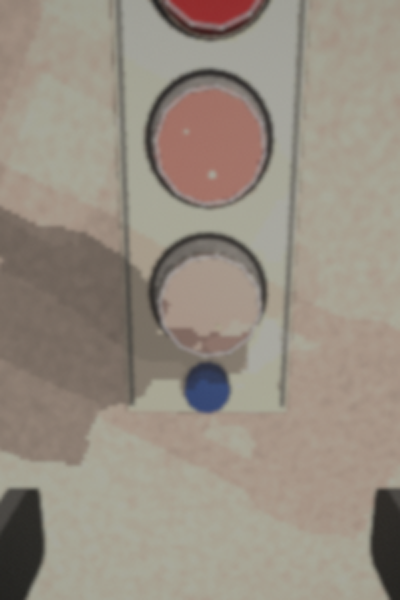

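In the enlarged wrist view, the pale top spans rows 254–355, centre (209,304). The salmon top's centre is (210,145), its ring spans rows 69–208, pale's ring starts at row 234, and blue's top is at (207,387).

```bash
python3 - <<'E'
from h import *
c=dict(np.load("w8.npz"))
for n,p,z in(("pale",(209,304),.024),("pale ring far edge",(209,235),.008),("salmon",(210,145),.024),("ring far",(209,70),.008),("ring near",(209,207),.008),("blue",(207,387),.028)):print(n,onz(ray(c,(150+p[0]/2,p[1]/2)),z))
E
```

```text
pale [ 0.62549877 -0.16830739  0.024     ]
pale ring far edge [ 0.62550896 -0.13402755  0.008     ]
salmon [ 0.6258238  -0.09086917  0.024     ]
ring far [ 0.62534711 -0.05534827  0.008     ]
ring near [ 0.62547955 -0.11973186  0.008     ]
blue [ 0.62448332 -0.21297635  0.028     ]
```

All dishes are within about 3–6 mm of their marks, inside the 12 mm limit. Handing in.

```bash
python3 -c "
from rig import env
print(env.close_job())"
```

```text
the job is handed in; nothing more can be done
None
```

The job is handed in, verdict not shown: at my last check the four red dishes lay on the marks in shade order, palest by the blue block, each an estimated 3–6 mm off centre (limit 12 mm), with the green dish unmoved and about 30 s of the 90 s used.

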